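# Fit and lock the divider comb of the draining rack

## Task

Fit the wooden divider comb into the slotted strip of the draining rack: lower it gently so that each of its five teeth enters its own slot, feeling for the slots with light pressure and never forcing it, and ease it fully home, flat on the strip. Then slide the catch all the way across over the end of the comb to lock it, and let go. Leave the glass, the mug and the tin where they are.

Things in the scene. Friction and masses are not known exactly. Their poses are not given: they have to be found in the camera images.
- base: Draining rack base, fixed to the worktop: shallow steel tray 100 mm (x) by 247 mm (y), 15 mm rim, z up. Origin: underside of the tray, under the middle of the channel that runs along y; the tray reaches from y = -105 to +142 mm. At its +y end stands the guide of the catch, 43 mm high. A wooden slotted strip is clipped in the channel (see point channel).
- channel (a point): Middle of the channel, 25 mm above the base's origin, level with the strip's flat top; axes as the base. The strip (42 x 160 mm, on rubber pads: sinks 1 mm per 6 N, at most 3) has 5 through slots along y, pitch 22 mm, each 23 (x) by 7 mm (y), square-edged. It is at x = 0, but its middle slot is anywhere from y = -10 to +10 mm: not reported; find it by feel, at about 5 N. It does not slide in use.
- comb: Wooden divider comb, loose, about 90 g, standing on its teeth. Origin: its middle, level with the tooth tips; z up, y along the row. 5 flat teeth at y = -44, -22, 0, 22, 44 mm, each 18 (x) by 5 mm (y), 16 mm long, under a bar 18 x 120 mm from z = 16 to 26 mm. Same either way round. Fully home its origin is 9 mm above the base's; resting on the strip beside the slots, 25 mm.
- comb_handle (a point): Middle of the top of the comb's central handle block, 72 mm above its tooth tips. The block is 14 mm (x) by 30 mm (y) and 46 mm tall on the bar: pinch it across x, about 20 mm below this point. Beside it, at y = -30 and 30 mm, stand two upright steel prongs 6 mm thick, tops 6 mm below this point.
- catch (a joint): Travel of the catch in m: 0 open, 0.034 fully across. It slides along the base's -y with about 3 N of friction and stays where left. Its flat tongue (28 mm wide, underside 37 mm above the base's origin, tip at y = 78 mm when open) passes over the bar's end only when the comb is fully home (2 mm clear).
- catch_knob (a point): Centre of the top of the catch's black knob, a block 14 x 14 mm and 40 mm tall standing on the tongue (tongue and guide tops are level, 43 mm above the base's origin): pinch its upper half. Its top is 83 mm above the base's origin, and at y = 115 mm in the base's frame when open, x = 0. Axes as the base's.
- tumbler: Drinking glass, bystander, 79 mm wide, 90 mm tall; origin at the centre of its underside.
- sill_mug: Mug with a handle, bystander, 92 x 127 mm, 95 mm tall; origin at the centre of its underside.
- tin_small: Small food tin, bystander, 57 mm wide, 72 mm tall; origin at the centre of its underside.

How it is judged:
On the way:
1. the comb is fully home on the strip, all five teeth in their slots, while the catch is still open (less than 8 mm across) (z of comb in the frame of base between 0.005 and 0.011 m and x of comb in the frame of base between -0.004 and 0.004 m and y of comb in the frame of base between -0.0125 and 0.0125 m and angle between comb's own z axis and vertical below 0.04 rad and value of joint catch below 0.008 m), for 0.2 s.
At the end, for the whole second after the job is handed in: The comb is fully home: its origin 5 to 11 mm above the base's origin, within 4 mm of it in the base's x and 12.5 mm in y, tilted less than 0.04 rad, which is only possible with all five teeth in their own slots; the catch is at least 30 mm across; comb at rest, everything released (z of comb in the frame of base between 0.005 and 0.011 m and x of comb in the frame of base between -0.004 and 0.004 m and y of comb in the frame of base between -0.0125 and 0.0125 m and angle between comb's own z axis and vertical below 0.04 rad and value of joint catch above 0.03 m and linear speed of comb below 0.01 m/s and contact force between the fingers and comb below 0.1 N and contact force between the fingers and base below 0.1 N); the robot touches nothing.
It fails at once if the comb is forced against the rack with more than 30 N (contact force between comb and base above 30 N).
It fails at once if the glass is moved by more than 20 mm (distance of tumbler from where it was at the start of the episode above 0.02 m).
It fails at once if the mug is moved by more than 20 mm (distance of sill_mug from where it was at the start of the episode above 0.02 m).
It fails at once if the tin is moved by more than 20 mm (distance of tin_small from where it was at the start of the episode above 0.02 m).
It also fails if it takes over 72 s, if anything falls off the work surface, if the arm or the gripper's body presses on something with over 40 N, if the wrist force passes 120 N, or if a joint passes its speed limit or range.

## Robot

A 6-joint arm with a two-finger parallel gripper is mounted at the origin on a cart in front of the work surface, level with it; the furniture and walls round the work are solid. World frame = base frame: x ahead of the robot, y to its left, z up, the work surface at z = 0. Lengths are in m, angles in rad, forces in N, time in s.
With the tool pointing down it reaches from about 0.35 to 0.725 m from the base axis. Payload 6 kg.
Tool frame: the origin (TCP) lies between the finger pads; the fingertips stand 11 mm ahead of it and the grasp point (between the pads) lies 8 mm behind it; z points along the fingers, y is the line along which they close (so a half turn about z gives the same grasp; the last joint's range is limited). The gripper opens to 85 mm and grips with 20 to 120 N. Pads are 22 mm wide; open, the fingers measure 114 mm over their backs; the gripper's body (76 mm by 85 mm) begins 54 mm behind the grasp point. The pads swing forward as they close: fully open they stand 13 mm farther back than shut.
Start: joints at [1.502, 0.04, 0.085, 0, -1.615, -0.334], TCP at [0.235, 0.552, 0.242] pointing down, gripper open.
Joint ranges: [-2.56, 2.56], [-1.29, 2.01], [-1.08, 1.49], [-3.29, 1.98], [-2.81, -0.18], [-2.99, 2.99]. Speed limits (rad/s): [2.57, 2.57, 3.01, 3.14, 3.14, 3.14].

## Interface

Orientations are given as a rotation vector (axis times angle).
In Python, from workcell import env gives the robot as it stands. Calls block until the motion is done:
- env.move_to(position, orientation): joint-space move of the TCP to a pose.
- env.move_linear(position, max_speed=0.15, frame=None): straight line of the TCP; frame=None keeps the orientation; max_speed is the mean speed in m/s.
- env.move_j(angles): joint-space move.
- env.gripper_to(opening, squeeze=None): finger opening in m; squeeze is the grip in N (None keeps the last); returns when the fingers have stopped.
- env.sleep(seconds).
- env.ik(position, orientation): joint angles nearest the present ones, or None.
- env.camera(name): name is "scene" or "top" or "wrist"; returns a dict with "frame" (480x640x3 uint8, blue, green, red), "fx", "fy", "cx", "cy" (pixels), "xyz" and "rotation" of the camera in the world. Camera axes: x right, y up, looking along -z (the intrinsics and any distortion apply to the point x, -y, -z); pixel columns grow to the right and rows downward; lengths in m; the calibration is good to about 2 mm. A picture is of the moment at which its call begins. There is no depth.
A pose or a line that the arm cannot do raises env.MotionError and nothing moves.
- env.finish_job(): hands the job in; it is judged then, once.
Readings, each from a call of its own:
- env.get_time_s(): time.
- env.get_joints(): joint angles.
- env.get_joint_velocities(): joint speeds.
- env.get_joint_efforts(): joint torques, N m.
- env.get_position(): TCP position.
- env.get_eef_rot(): TCP orientation.
- env.get_ft_force(): force on the tool from outside, world axes, zero at the start.
- env.get_moment(): the same for the moment, N m.
- env.get_finger_gap(): finger opening in m.
- env.get_grip_force(): force on a finger pad.
Only numpy, scipy, OpenCV 4.12 (cv2) and the standard library are available. Lean on these libraries where they do the work, as an engineer would, in place of code of your own. Each camera call takes 0.05 s, during which the arm holds its last target. There are 200 camera calls.

## Working session

There is one attempt and no reset: what is moved stays moved. The work goes in short steps, each a Python script; the robot and the scene stay as the last script left them, time stands still between calls to the robot, and variables do not carry over. Pictures are saved under pics/ and viewed, at most 10 in all, crops included, and the job is handed in when it is done.

```bash
mkdir -p pics; ls
python3 - <<'E'
from workcell import env
import cv2
for n in("top","scene"):
    c=env.camera(n); cv2.imwrite(f"pics/{n}0.png",c["frame"]); print(n,{k:v for k,v in c.items() if k!="frame"})
print(env.get_time_s(),env.get_eef_rot(),env.get_ft_force())
E
```

```text
pics
top {'fx': 470.71123242297136, 'fy': 470.71123242297136, 'cx': 323.4477944560899, 'cy': 241.3332102809609, 'xyz': array([ 0.41792307, -0.18241788,  1.18622007]), 'rotation': array([ 0.10902782, -0.11985942, -1.55460886])}
scene {'fx': 517.8087120260616, 'fy': 517.8087120260616, 'cx': 318.5833683265798, 'cy': 233.2528509492498, 'xyz': array([0.17148174, 0.59840256, 0.86904467]), 'rotation': array([ 0.2652676 , -1.08269985, -2.40271749])}
0.1 [ 3.07648736e+00 -6.28145308e-01 -2.76276681e-04] [0.56951574 0.47079517 0.66668765]
```

View pics/top0.png

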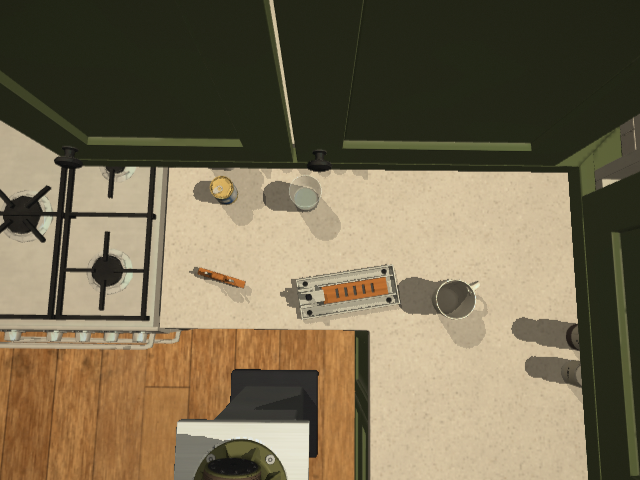

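View pics/scene0.png

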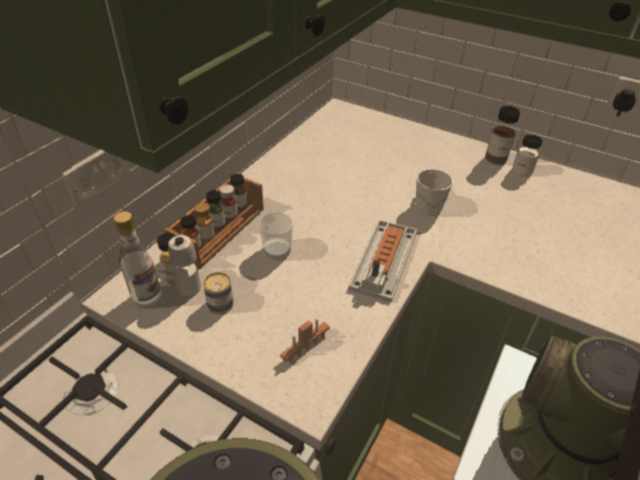

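The top view shows the comb at about px (220,278), the rack centred at about (347,291) with the catch at its left end (308,296), and the tin (223,189), glass (305,193) and mug (456,299). The scene view agrees. Next I'll get rough positions from colour masks.

```bash
cat > h.py <<'E'
from workcell import env
import cv2, numpy as np
from scipy.spatial.transform import Rotation as R
def cast(c,uv,z):
    uv=np.atleast_2d(np.asarray(uv,float))
    d=np.c_[(uv[:,0]-c["cx"])/c["fx"],-(uv[:,1]-c["cy"])/c["fy"],-np.ones(len(uv))]
    d=d@R.from_rotvec(c["rotation"]).as_matrix().T
    return c["xyz"]+d*((z-c["xyz"][2])/d[:,2])[:,None]
def proj(c,p):
    q=(np.atleast_2d(p)-c["xyz"])@R.from_rotvec(c["rotation"]).as_matrix()
    return np.c_[c["cx"]-c["fx"]*q[:,0]/q[:,2],c["cy"]+c["fy"]*q[:,1]/q[:,2]]
def wood(c):
    h=cv2.cvtColor(c["frame"],cv2.COLOR_BGR2HSV)
    m=cv2.inRange(h,(3,120,60),(18,255,255))
    return m
def blobs(m,amin):
    cs,_=cv2.findContours(m,cv2.RETR_EXTERNAL,cv2.CHAIN_APPROX_NONE)
    return [k for k in cs if cv2.contourArea(k)>amin]
def down(yaw):   # tool down, tool y axis (closing line) along world yaw
    # x=(sin,-cos,0)... y=(cos,sin,0), z=(0,0,-1)
    c,s=np.cos(yaw),np.sin(yaw)
    y=np.array([c,s,0]);z=np.array([0,0,-1.]);x=np.cross(y,z)
    return R.from_matrix(np.c_[x,y,z]).as_rotvec()
E
python3 - <<'E'
from h import *
c=env.camera("top")
m=wood(c); m[:255]=0; m[325:]=0
for k in blobs(m,60):
    P=cast(c,k[:,0,:],.025)[:,:2]
    r=cv2.minAreaRect((P*1000).astype(np.float32)); print(cv2.boundingRect(k),r, cv2.boxPoints(r).round())
for u,z in [((223,189),.07),((305,193),.05),((456,299),.05),((308,296),.083)]: print(cast(c,u,z).round(3))
# tray quad corners by eye
P=cast(c,[(293,278),(395,264),(399,303),(301,321)],.015);print(P.round(3), P.mean(0))
w=env.camera("wrist"); print(w["fx"],w["xyz"],w["rotation"],env.get_position(), R.from_rotvec(env.get_eef_rot()).as_matrix().round(3))
t=R.from_rotvec(env.get_eef_rot()); print("cam in tool",t.inv().apply(w["xyz"]-env.get_position()), (t.inv()*R.from_rotvec(w["rotation"])).as_matrix().round(3))
E
```

```text
(321, 277, 67, 27) ((469.1665344238281, -266.7356262207031), (42.25971221923828, 160.26515197753906), 9.741661071777344) [[ 435. -191.]
 [ 462. -349.]
 [ 504. -342.]
 [ 476. -184.]]
(198, 268, 47, 20) ((495.6003723144531, 61.678714752197266), (119.9913558959961, 17.73328971862793), 73.55265045166016) [[470.   7.]
 [487.   2.]
 [521. 117.]
 [504. 122.]]
[[0.707 0.057 0.07 ]]
[[ 0.705 -0.142  0.05 ]]
[[ 0.449 -0.509  0.05 ]]
[[ 0.451 -0.155  0.083]]
[[ 0.497 -0.115  0.015]
 [ 0.535 -0.369  0.015]
 [ 0.439 -0.378  0.015]
 [ 0.392 -0.137  0.015]] [ 0.46578781 -0.24971343  0.015     ]
357.0424133850507 [0.31031752 0.51975755 0.37326012] [-0.21212527  0.3162828  -1.95433069] [0.2350865  0.55183062 0.24165739] [[ 0.92  -0.392 -0.   ]
 [-0.392 -0.92  -0.001]
 [ 0.     0.001 -1.   ]]
cam in tool [ 0.08179743  0.00016403 -0.13159339] [[-0.     0.948  0.317]
 [ 1.     0.    -0.001]
 [-0.001  0.317 -0.948]]
```

Run:
```python
from h import *
for nm,p,y in (("comb",(.4956,.0617),-16.45),("rack",(.469,-.26),9.74)):
    for k in (0,180,-180):
        for z in (.25,.044):
            q=env.ik([*p,z],down(np.radians(y+k))); print(nm,k,z,None if q is None else np.round(q,2))
yc=np.radians(-16.45); 
env.move_to([.4956,.0617,.25],down(yc)); c=env.camera("wrist"); cv2.imwrite("pics/w1.png",c["frame"]); np.save("w1.npy",c,allow_pickle=True)
yr=np.radians(9.74)
env.move_to([.469,-.267,.25],down(yr)); c=env.camera("wrist"); cv2.imwrite("pics/w2.png",c["frame"]); np.save("w2.npy",c,allow_pickle=True)
print(env.get_time_s())
a=np.hstack([cv2.imread("pics/w1.png"),cv2.imread("pics/w2.png")]); cv2.imwrite("pics/w12.png",cv2.resize(a,(800,300),interpolation=cv2.INTER_AREA))
```

```text
comb 0 0.25 [ 0.53 -0.23 -0.15 -0.   -1.65  2.33]
comb 0 0.044 [ 0.53 -0.17 -0.48 -0.   -1.26  2.33]
comb 180 0.25 [ 0.53 -0.23 -0.15  0.   -1.65 -0.82]
comb 180 0.044 [ 0.53 -0.17 -0.48  0.   -1.26 -0.82]
comb -180 0.25 [ 0.53 -0.23 -0.15  0.   -1.65 -0.82]
comb -180 0.044 [ 0.53 -0.17 -0.48  0.   -1.26 -0.82]
rack 0 0.25 [-0.13 -0.13 -0.06  0.   -1.63 -2.84]
rack 0 0.044 [-0.13 -0.06 -0.38  0.   -1.25 -2.84]
rack 180 0.25 [-0.13 -0.13 -0.06  0.   -1.63  0.3 ]
rack 180 0.044 [-0.13 -0.06 -0.38  0.   -1.25  0.3 ]
rack -180 0.25 [-0.13 -0.13 -0.06  0.   -1.63  0.3 ]
rack -180 0.044 [-0.13 -0.06 -0.38  0.   -1.25  0.3 ]
6.8167
```

View pics/w1.png

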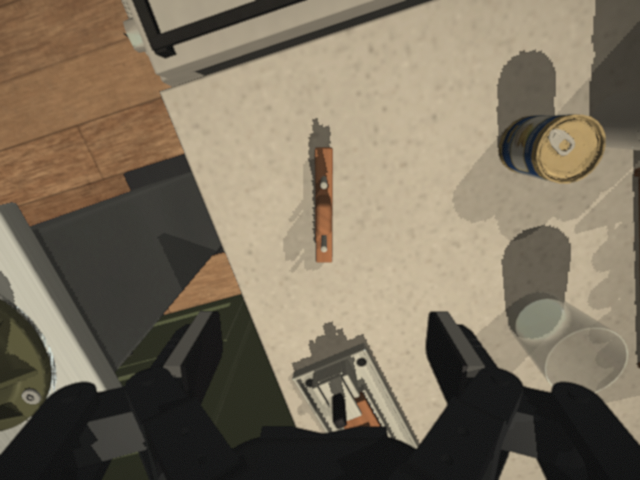

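View pics/w2.png

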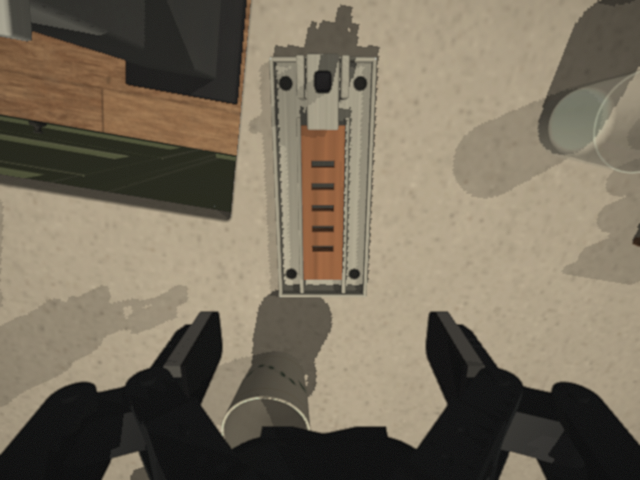

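View w1 shows the comb upright with its bar from about (323,148) to (325,262). View w2 shows the tray with the knob top at about (323,78), and five slots at x≈322, y≈163, 187, 208, 229 and 248. I'll measure these.

Run:
```python
from h import *
a=np.load("w1.npy",allow_pickle=True).item(); b=np.load("w2.npy",allow_pickle=True).item()
m=wood(a); m[:130]=0;m[275:]=0;m[:,:300]=0;m[:,345:]=0
m=cv2.morphologyEx(m,cv2.MORPH_CLOSE,np.ones((7,7)))
for k in blobs(m,200):
    r=cv2.minAreaRect((cast(a,k[:,0],.026)[:,:2]*1000).astype(np.float32));print("comb",r)
# comb handle top: print by eye later
m=wood(b); m[:100]=0;m[290:]=0;m[:,:290]=0;m[:,360:]=0
for k in blobs(m,1000):
    P=(cast(b,k[:,0],.025)[:,:2]*1000).astype(np.float32); print("strip",cv2.minAreaRect(P))
    f=np.zeros_like(m); cv2.drawContours(f,[k],-1,255,-1)
    f=cv2.erode(f,np.ones((5,5)))&~m
    S=[]
    for s in blobs(f,20):
        M=cv2.moments(s); uv=(M["m10"]/M["m00"],M["m01"]/M["m00"]); S.append(cast(b,uv,.025)[0]); print("slot",np.round(uv,1),S[-1].round(4),cv2.boundingRect(s))
    S=np.array(S); d=S[0]-S[-1]; print("len",np.linalg.norm(d),"yaw",np.degrees(np.arctan2(d[1],d[0]))-90,"mean",S.mean(0))
g=cv2.cvtColor(b["frame"],cv2.COLOR_BGR2GRAY)
k=(g<50).astype(np.uint8)*255; k[:60]=0;k[105:]=0;k[:,:300]=0;k[:,345:]=0
for s in blobs(k,40): print("knob",cv2.boundingRect(s), cast(b,np.array(cv2.boundingRect(s)[:2])+[9,8],.083).round(4))
yr=np.radians(9.74);xh=np.array([np.cos(yr),np.sin(yr)]);yh=np.array([-xh[1],xh[0]])
P=cast(b,[(272,58),(377,58),(368,296),(281,296)],.015); print("tray mid",P.mean(0), "base",P.mean(0)[:2]-.0185*yh, np.linalg.norm(P[0]-P[3]),np.linalg.norm(P[0]-P[1]))
cv2.imwrite("pics/crop.png",np.hstack([cv2.resize(b["frame"][45:145,270:380],None,fx=3.6,fy=3.6,interpolation=cv2.INTER_CUBIC),cv2.resize(a["frame"][140:270,290:360],(194,360),interpolation=cv2.INTER_CUBIC)]))
```

```text
comb ((495.40460205078125, 61.66550064086914), (117.21345520019531, 15.758779525756836), 73.93183135986328)
strip ((468.1414489746094, -267.7121276855469), (41.3572883605957, 157.8057098388672), 9.529601097106934)
slot [322.5 247.5] [ 0.4754 -0.3106  0.025 ] (313, 246, 20, 4)
slot [322.8 227.6] [ 0.4721 -0.289   0.025 ] (313, 226, 20, 5)
slot [322.4 206.9] [ 0.4679 -0.2674  0.025 ] (312, 205, 22, 5)
slot [322.7 185.2] [ 0.4645 -0.2455  0.025 ] (312, 183, 22, 6)
slot [322.5 163.5] [ 0.4607 -0.2245  0.025 ] (312, 161, 22, 6)
len 0.08736398861267287 yaw -170.3033130369285 mean [ 0.46813464 -0.26740245  0.025     ]
knob (315, 71, 16, 22) [[ 0.4503 -0.1556  0.083 ]]
tray mid [ 0.46735393 -0.25128008  0.015     ] base [ 0.47048371 -0.26951342] 0.2441898796694685 0.09695026588928202
```

View pics/crop.png

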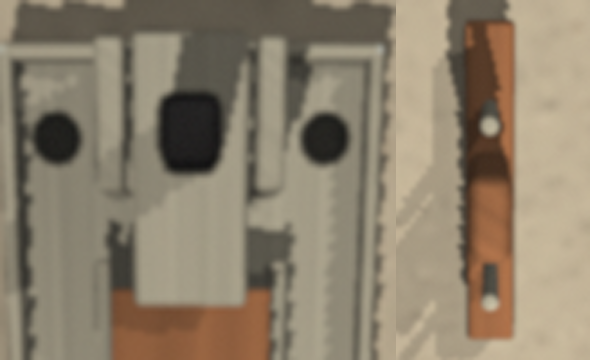

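Run:
```python
from h import *
o=down(np.radians(-16.26+180)); p=[.4955,.0617]
env.move_to([*p,.14],o); env.gripper_to(.05)
env.move_linear([*p,.044],.1)
env.gripper_to(0,50); print("gap",env.get_finger_gap(),env.get_grip_force(),env.get_position())
env.move_linear([*p,.10],.1)
o2=down(np.radians(9.65+180))
env.move_to([.4681,-.2674,.13],o2)
env.sleep(.3); print(env.get_position(),env.get_finger_gap(),env.get_ft_force(),env.get_moment(),env.get_time_s())
c=env.camera("wrist"); cv2.imwrite("pics/w3.png",c["frame"]); np.save("w3.npy",c,allow_pickle=True)
```

```text
gap 0.01334514827243177 49.20934975147247 [0.49580649 0.06180682 0.04452942]
[ 0.4683833  -0.26678315  0.12995486] 0.013435859072751818 [-0.45641039  0.59856936 -0.67359682] [-0.00863263  0.02538012  0.00658508] 12.7917
```

View pics/w3.png

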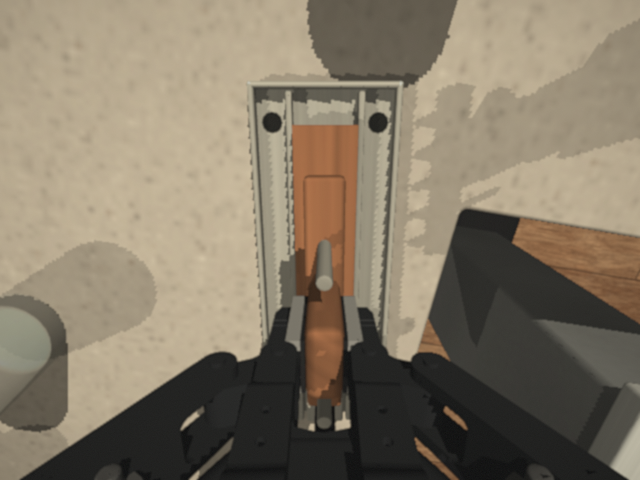

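The comb is held straight, with the bar's near end at about (324,177) and the strip's end edge at row ~125. I'll check its alignment from this view and then go down by feel.

```bash
cat >> h.py <<'E'
YR=np.radians(9.65); XH=np.array([np.cos(YR),np.sin(YR)]); YH=np.array([-XH[1],XH[0]])
O=np.array([.4681,-.2674])
def to(x,y,z,v=.05): env.move_linear([*(O+x*XH+y*YH),z],v)
def fz(F0): return env.get_ft_force()-F0
def rel():
    p=env.get_position(); d=p[:2]-O; return np.round([d@XH*1e3,d@YH*1e3,p[2]*1e3],2)
E
python3 - <<'E'
from h import *
c=np.load("w3.npy",allow_pickle=True).item()
for n,uv,z in (("bar",[(305,177),(344,177)],.112),("strip",[(293,125),(358,125)],.025)):
    d=(cast(c,uv,z).mean(0)[:2]-O); print(n,d@XH*1e3,d@YH*1e3)
print(rel())
to(0,0,.08,.1); to(0,0,.074,.03); env.sleep(.3); F0=env.get_ft_force(); np.save("F0.npy",F0); print(F0,rel(),env.get_moment())
z=.074
while z>.062:
    z-=.0005; to(0,0,z,.03); f=fz(F0); 
    print(rel(),f.round(1))
    if abs(f[2])>4: break
print(env.get_moment(),env.get_time_s())
E
```

```text
bar 0.1380973983393114 -60.07775420404561
strip -0.6265033767150294 -80.26085297574203
[  0.32   0.46 129.99]
[ 0.25799265  1.1433734  -0.46820904] [ 6.000e-02 -3.000e-02  7.412e+01] [-0.07345636  0.02699953  0.06923744]
[-3.000e-02  2.000e-02  7.346e+01] [-0.4 -1.4 -1. ]
[-2.000e-02  2.000e-02  7.295e+01] [-0.4 -0.9 -0.2]
[-2.000e-02  3.000e-02  7.242e+01] [-0.4 -2.2 -0.7]
[-4.000e-02  1.000e-02  7.192e+01] [-0.6 -1.3 -0.7]
[-3.000e-02  1.000e-02  7.145e+01] [ 0.5 -0.1  0. ]
[-2.000e-02 -1.000e-02  7.098e+01] [ 0.3 -1.8 -0.2]
[-4.000e-02 -1.000e-02  7.046e+01] [ 0.4 -1.  -0.4]
[-4.000e-02  2.000e-02  6.994e+01] [ 0.1 -1.1 -0.2]
[-2.000e-02  1.000e-02  6.945e+01] [-0.1 -1.  -0.7]
[-1.000e-02  2.000e-02  6.896e+01] [ 0.7 -0.6 -0.4]
[0.000e+00 1.000e-02 6.849e+01] [ 0.7 -1.3 -0.5]
[-1.000e-02  2.000e-02  6.794e+01] [-0.9 -1.  -1.3]
[-3.000e-02  1.000e-02  6.745e+01] [-0.3 -1.  -0.6]
[-2.000e-02  1.000e-02  6.694e+01] [ 0.9 -1.4 -0.5]
[-4.000e-02  2.000e-02  6.643e+01] [-1.2 -1.1 -1.1]
[-2.000e-02  0.000e+00  6.597e+01] [ 0.6 -1.  -1.2]
[-3.000e-02  2.000e-02  6.544e+01] [ 0.1 -1.1 -0.2]
[-3.000e-02  2.000e-02  6.495e+01] [ 1.  -1.4 -0.8]
[-2.000e-02  4.000e-02  6.444e+01] [-0.3 -1.  -0.8]
[-2.000e-02  2.000e-02  6.394e+01] [-0.2 -1.4 -1. ]
[-5.000e-02  1.000e-02  6.341e+01] [-0.3 -1.6 -1.5]
[-3.000e-02  1.000e-02  6.294e+01] [-1.  -1.5 -0.6]
[-1.000e-02  1.000e-02  6.246e+01] [-0.4 -2.  -0.5]
[-2.000e-02  1.000e-02  6.196e+01] [-1.  -0.9 -0.6]
[ 0.05076653 -0.03124922  0.0092169 ] 20.1417
```

The comb is 7 mm below the resting height with almost no force, so the teeth are in their slots. I'll ease it home.

Run:
```python
from h import *
F0=np.load("F0.npy"); z=.062
while z>.0515:
    z-=.0007 if z>.056 else .0004; to(0,0,z,.03); f=fz(F0)
    if abs(f[2])>4 or abs(f[:2]).max()>6: break
print(rel(),f.round(1),env.get_time_s())
c=env.camera("scene"); cv2.imwrite("pics/s4.png",cv2.resize(c["frame"][190:330,310:470],(640,560),interpolation=cv2.INTER_CUBIC))
```

```text
[ 0.09 -0.1  52.52] [-1.8 -0.4  5.9] 24.6417
```

View pics/s4.png

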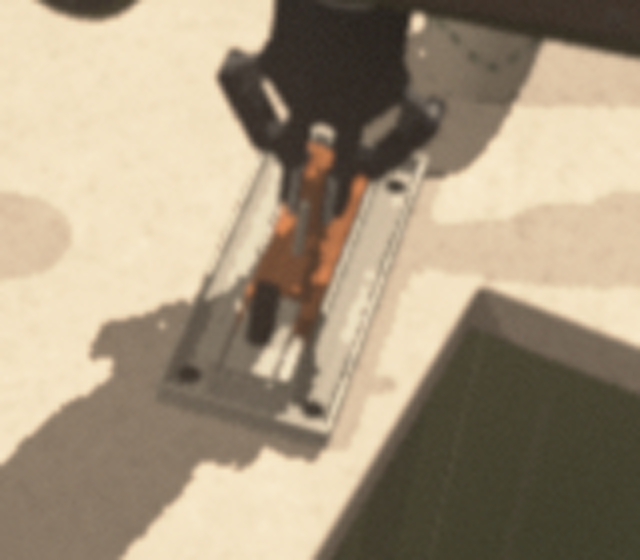

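The comb is seated: the picture shows the bar flat in the rack, and contact came at TCP z = 52.5 mm against an expected 53. Now I'll release it and slide the catch.

Run:
```python
from h import *
env.gripper_to(.05); env.sleep(.2)
to(0,0,.12,.1); print(env.get_ft_force())
d=np.array([.4503,-.1556])-O; kx,ky=0.0,d@YH; print("knob",d@XH*1e3,ky*1e3)
to(0,ky,.12,.15); to(0,ky,.062,.08)
env.gripper_to(0,30); print(env.get_finger_gap(),rel(),env.get_ft_force())
F0=env.get_ft_force()
for s in np.arange(.006,.0351,.0055):
    to(0,ky-s,.062,.05); f=env.get_ft_force()-F0; print(rel(),f.round(1))
    if abs(f@np.r_[YH,0])>15: break
c=env.camera("wrist"); cv2.imwrite("pics/w5.png",c["frame"])
c=env.camera("top"); cv2.imwrite("pics/t5.png",c["frame"])
print(env.get_finger_gap(),env.get_time_s())
```

```text
[-0.22011106  0.28435914 -1.28606691]
knob 1.1928041084815524 113.20184282227389
0.01318670522110172 [-1.0000e-01  1.1312e+02  6.2520e+01] [-3.28712     0.2036534   4.11178184]
[-9.0000e-02  1.0681e+02  6.2480e+01] [ 0.2 -1.   1.5]
[ -0.11 101.27  62.48] [-0.6 -1.3  0.5]
[-7.000e-02  9.577e+01  6.251e+01] [ 0.1 -1.1  1.5]
[-7.000e-02  9.026e+01  6.249e+01] [-0.3 -1.8  1.6]
[-8.000e-02  8.477e+01  6.248e+01] [ 0.3 -2.5  0.2]
[-7.000e-02  7.925e+01  6.250e+01] [-0.2 -0.7  0.9]
0.013387837761401478 30.0083
```

Run:
```python
from h import *
F0=env.get_ft_force(); y=rel()[1]/1e3
for i in range(6):
    y-=.0005; to(0,y,.062,.03); f=env.get_ft_force()-F0; print(rel(),f.round(1))
    if f@np.r_[YH,0]>8: break
env.gripper_to(.05); env.sleep(.2); to(0,y,.13,.1); to(0,0.02,.25,.15); env.sleep(.3)
c=env.camera("wrist"); cv2.imwrite("pics/w6.png",cv2.resize(c["frame"][40:400,160:480],(640,600)))
g=c["frame"].max(2); print(env.get_ft_force(),env.get_time_s()); np.save("w6.npy",c,allow_pickle=True)
```

```text
[-7.000e-02  7.915e+01  6.249e+01] [-2.1  5.2  2.6]
[-0.08 79.13 62.48] [-3.5  8.3  2.7]
[-0.50903556 -0.07350995  0.75988386] 33.375
```

View pics/w6.png

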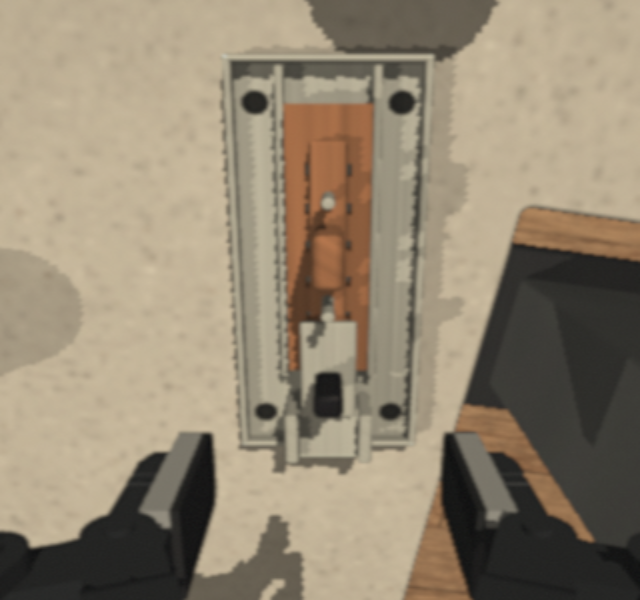

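The catch reached its end stop after 34 mm of travel. In the picture its tongue (tip at about (328,322)) covers the bar's end, the comb lies flat in the strip, and the gripper is clear of everything.

```bash
python3 -c "
from workcell import env
print(env.finish_job(),env.get_time_s())"
```

```text
the job is handed in; nothing more can be done
the job is handed in; nothing more can be done
```

The comb is fully home with all five teeth in their slots, the catch is across to its end stop (about 34 mm) and released, the glass, mug and tin were not touched, and the job was handed in just after 33 s; no verdict was reported back.

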